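Build the sieve stack on the shaker

TASK

Set up the sieve shaker for a sizing run: stack the sieves upright on the shaker's steel receiver cup with the finest mesh at the bottom, that is the blue sieve first, then the yellow one on it, then the red one, and close the stack with the white lid. Each piece must be fully seated in the one below, foot inside the rim, and be let go. Leave everything else on the bench where it is.

Things in the scene. Friction and masses are not known exactly. Their poses are not given: they have to be found in the camera images.
- sieve_blue_center (a point): Loose round sieve, fine mesh, steel with blue upper wall; open side up. 58 mm across, 45 high; bore 52, mesh 31 below the rim. Its tapered foot (9 high, 46 to 36 across) enters the bore below until the shoulder rests on that rim: each adds 36 mm. 70 g. Grip the outside close under the rim, fingertips above the shoulder. Point: on its axis half-way up (22.5 mm above the foot's end); z up.
- sieve_yellow_center (a point): Loose round sieve, medium mesh, steel with yellow upper wall; open side up. 58 mm across, 45 high; bore 52, mesh 31 below the rim. Its tapered foot (9 high, 46 to 36 across) enters the bore below until the shoulder rests on that rim: each adds 36 mm. 70 g. Grip the outside close under the rim, fingertips above the shoulder. Point: on its axis half-way up (22.5 mm above the foot's end); z up.
- sieve_red_center (a point): Loose round sieve, coarse mesh, steel with red upper wall; open side up. 58 mm across, 45 high; bore 52, mesh 31 below the rim. Its tapered foot (9 high, 46 to 36 across) enters the bore below until the shoulder rests on that rim: each adds 36 mm. 70 g. Grip the outside close under the rim, fingertips above the shoulder. Point: on its axis half-way up (22.5 mm above the foot's end); z up.
- lid_knob (a point): Loose white round lid, black knob up. Disc 58 mm across, 6 thick, over a tapered foot (9 high, 46 to 36 across) that enters the top sieve's bore. Knob: upright cylinder 22 mm across (25 mm lip at its top), from 15 to 39 mm above the foot's end. 50 g. Grip it by the knob. Point: on the axis at the knob's mid-height, 27 mm above the foot's end; z up.
- shaker_rim (a point): Sieve shaker, fixed to the bench: round grey housing 100 mm across and 40 mm high with a black dial; in the middle of its top an open steel receiver cup, 58 mm outside, bore 52 mm, rim 66 mm above the bench, 23 mm deep. Point: centre of the cup's rim, at rim height; z up. Nearby, beyond the work: a fixed shelf (from x 0.51 m, y -0.17 to 0.05, up to 0.27 m high) and a lidded box (from x 0.45 m, y over 0.17, 0.15 m high).
- vial_redcap_center (a point): Bystander, loose: standing vial with a red cap, 23 mm across, 60 mm high. Leave it. Point: its centre, 30 mm up.
- vial_bluecap_center (a point): Bystander, loose: standing vial with a blue cap, 23 mm across, 60 mm high. Leave it. Point: its centre, 30 mm up.
- petri_center (a point): Bystander, loose: round petri dish, 68 mm across, 15 mm high. Leave it. Point: its centre, 7.5 mm up.
- specimen_center (a point): Bystander, loose: clear resin block with a dark beetle, 34 x 70 x 22 mm (x, y, z). Leave it. Point: its centre, 11 mm up.
Not all that is in view belongs to the job. Of the things like the part that bears lid_knob, leave any that is brown, orange or purple; of the rest the larger one is meant.

How it is judged:
By the outcome, as a careful person would: the job done as asked, in the order asked, and still so for the second after the job is handed in, with the robot touching nothing.
It also fails if it takes over 112 s, if anything falls off the work surface, if the arm or the gripper's body presses on something with over 40 N, if the wrist force passes 120 N, or if a joint passes its speed limit or range.

ROBOT

A 7-joint arm with a two-finger parallel gripper is mounted at the origin on a cart in front of the work surface, level with it; the furniture and walls round the work are solid. World frame = base frame: x ahead of the robot, y to its left, z up, the work surface at z = 0. Lengths are in m, angles in rad, forces in N, time in s.
With the tool pointing down it reaches from about 0.4 to 0.875 m from the base axis. Payload 19.3 kg.
Tool frame: the origin (TCP) lies at the very end of the fingers, on their centre line; the grasp point (between the pads) lies 19 mm behind it; z points along the fingers, y is the line along which they close (so a half turn about z gives the same grasp; the last joint's range is limited). The gripper opens to 85 mm and grips with 20 to 120 N. Pads are 22 mm wide; open, the fingers measure 114 mm over their backs; the gripper's body (76 mm by 85 mm) begins 54 mm behind the grasp point. The pads swing forward as they close: fully open they stand 13 mm farther back than shut.
Start: joints at [1.054, 0.521, -0.036, 1.599, 0.021, 1.021, -0.113], TCP at [0.27, -0.564, 0.231] pointing down, gripper open.
Joint ranges: [-2.91, 2.91], [-0.3, 2.13], [-1.5, 1.42], [0.17, 2.43], [-1.26, 4.41], [0.16, 1.93], [-2.52, 2.52]. Speed limits (rad/s): [1.89, 1.89, 2.39, 2.39, 3.01, 3.01, 3.01].

INTERFACE

Orientations are given as [roll, pitch, yaw] about the fixed x, y, z axes, in that order (R = Rz(yaw) Ry(pitch) Rx(roll)).
In Python, from workcell import bot gives the robot as it stands. The module is installed in compiled form; this text tells all that it offers.
- The arm moves only by the tool apply_moves, never from a script. Its arguments are lists of equal length, an entry for each row: "claw": the finger opening in m, from 0 to 0.0854; "xyz": the shift along the tool's x, y, z in m, a list of three; "twist": the turn, a rotation vector about the tool's x, y, z in rad, a list of three. A call has 1 to 20 rows; each row shifts and turns the commanded pose from where the row before left it, along the tool's axes as they then stand; what a row does not reach is not made up. A row lasts 1/10 s, in which the tool goes at most 50 mm and 8.59 degrees, less where a joint would pass 70% of its speed; a pose out of reach is approached as far as the arm can. A call with a gripper value outside its range is refused whole. The fingers move at their own pace and stop on an object; "force" is the grip in N (left out, the last holds). Time passes only in rows, so rows that do not move let the fingers close. It gives the time, the measured TCP pose, the force, the opening and the grip force at its end, in the units of the state.
- bot.observe(): the state, without advancing time (a new reading comes with each control period).
- bot.grab_frame(name): name is "side" or "top" or "wrist"; returns a dict with "img" (384x512x3 uint8, red, green, blue), "vfov" (degrees; the focal length in pixels is half the picture's height over the tangent of half this angle, whatever the lens; pixels are square), "cx", "cy" (the principal point, pixels), "view" (4x4, takes a point from world to camera coordinates). Camera axes: x right, y up, looking along -z (the intrinsics and any distortion apply to the point x, -y, -z); pixel columns grow to the right and rows downward; lengths in m; the calibration is good to about 2 mm. A picture is of the moment at which its call begins. There is no depth.
- bot.job_done(): hands the job in; it is judged then, once.
Trained networks look in the newest picture that a camera, given by its name, has taken for a name from the list of things; names that differ only in an ending like _2 or _b are one class to them, and where a whole thing is asked for, a point or a joint stands for the part that bears it (a point fixed in the world has none). Each returns a list of dicts, best first, with "score" (0 to 1); they miss things now and then, are a little off and sometimes report something else, mostly with a low value. They report only what shows in the picture. A call takes as long as a camera call. They do not tell look-alikes from the thing itself.
- bot.find_in(camera, query): "position" ([x, y, z] in m, in world coordinates, good to about 4 mm: the middle of the surface that is visible of it).
The state is a dict: "clock": time; "qpos": joint angles; "qd": joint speeds; "joint_efforts": joint torques, N m; "position": TCP position; "tool_rot": TCP orientation; "force": force on the tool from outside, world axes, zero at the start; "moment": the same for the moment, N m; "grip_width": finger opening in m; "finger_force": force on a finger pad.
Only numpy, scipy, OpenCV 4.12 (cv2) and the standard library are available. Lean on these libraries where they do the work, as an engineer would, in place of code of your own. Each camera call takes 0.05 s, during which the arm holds its last target. There are 200 camera calls.

## Working session

There is one attempt and no reset: what is moved stays moved. The work goes in short steps, Python scripts to look and compute and a tool call to move; the robot and the scene stay as the last step left them, time stands still between calls to the robot, and variables do not carry over. Pictures are saved under pics/ and viewed, at most 14 in all, crops included, and the job is handed in when it is done.

Besides the shell and the picture viewer there is one more tool, called after "Request:" by a JSON object that holds its "method" and its "body". apply_moves: Moves the arm, as the interface text tells. Its arguments: {"type":"object","properties":{"claw":{"type":"array"},"xyz":{"type":"array"},"twist":{"type":"array"},"force":{"type":"number"}},"required":["claw","xyz","twist"]}

```bash
mkdir -p pics; ls
python3 - <<'E'
from workcell import bot
import cv2,numpy as np
s=bot.observe()
print({k:np.round(v,3).tolist() for k,v in s.items()})
for c in ["top","side"]:
    f=bot.grab_frame(c); cv2.imwrite(f"pics/{c}0.png",f["img"][:,:,::-1])
    print(c,f["vfov"],f["cx"],f["cy"],np.round(f["view"],4).tolist(),[k for k in f])
    for n in ["sieve_blue_center","sieve_yellow_center","sieve_red_center","lid_knob","shaker_rim","vial_redcap_center","vial_bluecap_center","petri_center","specimen_center"]:
        print(n,[(np.round(d["position"],3).tolist(),round(d["score"],2)) for d in bot.find_in(c,n)][:4])
E
```

```text
pics
{'clock': 0.0, 'qpos': [1.054, 0.522, -0.036, 1.6, 0.021, 1.021, -0.113], 'qd': [-0.002, -0.002, 0.001, 0.0, 0.002, -0.001, 0.0], 'joint_efforts': [-0.001, -92.713, 1.979, -36.993, 0.018, 0.008, -0.0], 'position': [0.27, -0.563, 0.231], 'tool_rot': [-3.14, 0.0, 0.447], 'force': [0.435, 0.31, -0.423], 'moment': [-0.005, -0.029, -0.041], 'finger_force': 0.0, 'grip_width': 0.085}
top 50.01017000480837 257.8088655869951 193.38737634005207 [[0.0195, -0.9998, -0.0047, -0.0403], [0.989, 0.0186, 0.1465, -0.4177], [-0.1464, -0.0075, 0.9892, -1.3922], [0.0, 0.0, 0.0, 1.0]] ['img', 'vfov', 'cx', 'cy', 'view']
sieve_blue_center [([0.472, -0.435, 0.015], 0.84)]
sieve_yellow_center [([0.368, 0.322, 0.018], 0.58)]
sieve_red_center [([0.425, -0.134, 0.015], 0.74)]
lid_knob [([0.418, 0.099, 0.014], 0.76), ([0.263, 0.374, 0.018], 0.74), ([0.254, 0.262, 0.015], 0.69), ([0.517, 0.128, 0.009], 0.62)]
shaker_rim [([0.363, -0.316, 0.037], 0.66), ([0.427, -0.134, 0.01], 0.63)]
vial_redcap_center [([0.397, -0.01, 0.062], 0.37)]
vial_bluecap_center [([0.489, -0.2, 0.059], 0.64)]
petri_center [([0.491, -0
[... 276 characters left out ...]
, 0.0, 1.0]] ['img', 'vfov', 'cx', 'cy', 'view']
sieve_blue_center [([0.473, -0.419, 0.026], 0.56)]
sieve_yellow_center [([0.368, 0.315, 0.024], 0.55)]
sieve_red_center [([0.415, -0.128, 0.029], 0.61)]
lid_knob [([0.266, 0.383, 0.014], 0.69), ([0.262, 0.27, 0.014], 0.53), ([0.421, 0.107, 0.014], 0.47), ([0.495, -0.196, 0.035], 0.19)]
shaker_rim [([0.368, -0.297, 0.04], 0.88)]
vial_redcap_center [([0.404, -0.006, 0.041], 0.66), ([0.416, -0.125, 0.031], 0.36)]
vial_bluecap_center [([0.494, -0.196, 0.04], 0.59), ([0.345, 0.197, 0.022], 0.4)]
petri_center [([0.496, -0.298, 0.017], 0.65), ([0.42, 0.112, 0.012], 0.46)]
specimen_center [([0.345, 0.201, 0.021], 0.61), ([0.491, -0.297, 0.019], 0.23)]
```

View pics/top0.png

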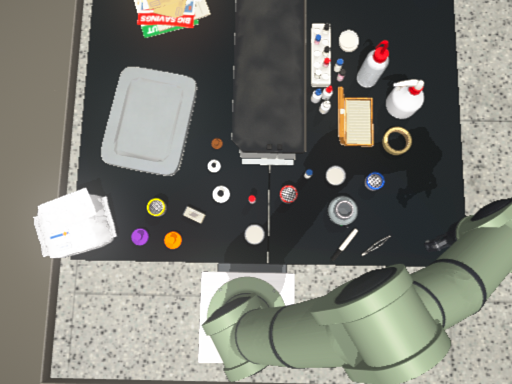

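View pics/side0.png

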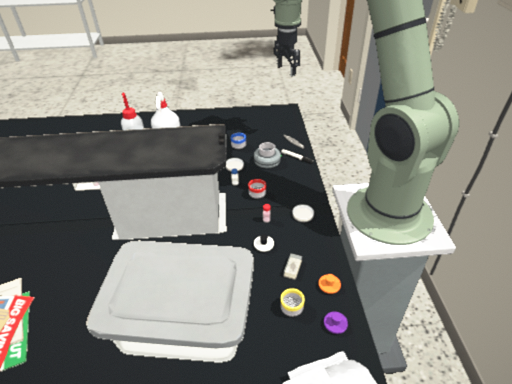

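The top view shows blue sieve (374,181), red (288,194), yellow (156,207), shaker (343,210), large white lid (221,194) and a smaller look-alike (214,166), with the orange, purple and brown lids elsewhere. The side view agrees: lid at (264,243). The arm is at lower right. I'll move over the blue sieve with the yaw squared up and look with the wrist camera.

Request:
{"method": "apply_moves", "body": {"claw": [0.085, 0.085, 0.085, 0.085, 0.085, 0.085, 0.085, 0.085], "xyz": [[0, 0, 0], [0, 0, 0], [0, 0, 0], [0.04, -0.025, 0], [0.04, -0.025, 0], [0.04, -0.025, 0], [0.04, -0.025, 0], [0.04, -0.03, 0]], "twist": [[0, 0, 0.149], [0, 0, 0.149], [0, 0, 0.149], [0, 0, 0], [0, 0, 0], [0, 0, 0], [0, 0, 0], [0, 0, 0]], "force": 40}}

```text
clock: 1.8
position: [0.4714, -0.4329, 0.2314]
tool_rot: [3.141, -0.0, -0.001]
force: [0.4, -1.4, 0.8]
grip_width: 0.0849
finger_force: 0.0
```

```bash
cat > h.py <<'E'
from workcell import bot
import cv2,numpy as np
def ray(f,u,v,z):
    """world point at height z seen at pixel u,v"""
    h=f["img"].shape[0]; F=h/2/np.tan(np.radians(f["vfov"])/2)
    V=np.array(f["view"]); R,t=V[:3,:3],V[:3,3]; c=-R.T@t
    d=R.T@np.array([(u-f["cx"])/F,-(v-f["cy"])/F,-1])
    return c+d*(z-c[2])/d[2]
def proj(f,p):
    h=f["img"].shape[0]; F=h/2/np.tan(np.radians(f["vfov"])/2)
    V=np.array(f["view"]); q=V[:3,:3]@np.array(p)+V[:3,3]
    return f["cx"]+F*q[0]/-q[2], f["cy"]-F*q[1]/-q[2]
def save(c,name):
    f=bot.grab_frame(c); cv2.imwrite(f"pics/{name}.png",f["img"][:,:,::-1]); return f
HUE={"blue":(100,130),"yellow":(20,35),"red":(170,10)}
def blob(f,col,p,z,r=0.06):
    """hull of coloured pixels near p -> min enclosing circle in the plane z"""
    hsv=cv2.cvtColor(f["img"],cv2.COLOR_RGB2HSV).astype(int); a,b=HUE[col]
    H=hsv[...,0]; m=((H>=a)&(H<=b)) if a<b else ((H>=a)|(H<=b))
    m&=(hsv[...,1]>120)&(hsv[...,2]>50)
    vs,us=np.nonzero(m); P=np.array([ray(f,u,v,z)[:2] for u,v in zip(us,vs)])
    P=P[np.hypot(*(P-p).T)<r]
    c,rad=cv2.minEnclosingCircle(P.astype(np.float32)); return np.round(c,4),round(rad,4),len(P)
E
python3 - <<'E'
from h import *
s=bot.observe(); print(s["position"],s["tool_rot"],s["force"])
ft=save("top","top1"); fs=save("side","side1"); fw=save("wrist","w1")
print(np.round(fw["view"],3).tolist(),fw["vfov"])
for col,p in [("blue",(.475,-.43)),("yellow",(.368,.32)),("red",(.42,-.131))]:
    for f in (ft,fs): print(col,blob(f,col,p,.045))
print(bot.find_in("wrist","sieve_blue_center"))
try: print(blob(fw,"blue",(.475,-.43),.045))
except Exception as e: print(e)
E
```

```text
[ 0.4713934  -0.43287942  0.2313649 ] [ 3.14121255e+00 -1.03533902e-04 -8.64607306e-04] [ 0.35797269 -1.44913052  0.80674748]
[[0.008, -1.0, -0.004, -0.431], [0.953, 0.009, -0.304, -0.41], [0.304, -0.001, 0.953, -0.524], [0.0, 0.0, 0.0, 1.0]] 62.95073067727014
blue (array([ 0.4702, -0.4333]), 0.0322, 88)
blue (array([ 0.4696, -0.4237]), 0.0393, 98)
yellow (array([0.3645, 0.3155]), 0.0326, 128)
yellow (array([0.3661, 0.3225]), 0.0339, 195)
red (array([ 0.4175, -0.1363]), 0.0317, 83)
red (array([ 0.4213, -0.1277]), 0.0359, 141)
[{'position': [0.4669, -0.4279, 0.0115], 'score': 0.65}]
(array([ 0.4695, -0.432 ]), 0.0306, 551)
```

View pics/w1.png

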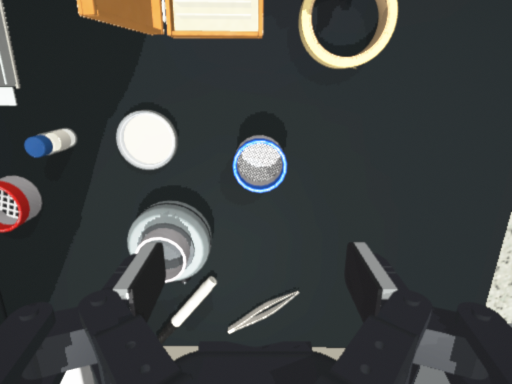

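Blue rim is at pixel (260,165), and its world fit matches the top camera. The wrist camera sits on the tool's +x side, so for red and yellow I'll turn it away from the shelf and box. Now I grasp blue.

Request:
{"method": "apply_moves", "body": {"claw": [0.085, 0.085, 0.085, 0.085, 0.085, 0.085, 0.085, 0.058, 0.05, 0.05, 0.05, 0.05, 0.05, 0.05], "xyz": [[-0.002, -0.001, 0.04], [0, 0, 0.04], [0, 0, 0.04], [0, 0, 0.04], [0, 0, 0.03], [0, 0, 0.015], [0, 0, 0.01], [0, 0, 0], [0, 0, 0], [0, 0, 0], [0, 0, 0], [0, 0, 0], [0, 0, 0], [0, 0, 0]], "twist": [[0, 0, 0], [0, 0, 0], [0, 0, 0], [0, 0, 0], [0, 0, 0], [0, 0, 0], [0, 0, 0], [0, 0, 0], [0, 0, 0], [0, 0, 0], [0, 0, 0], [0, 0, 0], [0, 0, 0], [0, 0, 0]], "force": 40}}

```text
clock: 3.4
position: [0.4687, -0.4334, 0.018]
tool_rot: [3.14, -0.002, -0.0]
force: [-1.8, 0.4, 8.9]
grip_width: 0.057
finger_force: 43.4
```

Request:
{"method": "apply_moves", "body": {"claw": [0.05, 0.05, 0.05, 0.05, 0.05], "xyz": [[0, 0, -0.02], [0, 0, -0.04], [0, 0, -0.04], [0, 0, -0.03], [0, 0, 0]], "twist": [[0, 0, 0], [0, 0, 0], [0, 0, 0], [0, 0, 0], [0, 0, 0]]}}

```text
clock: 3.9
position: [0.4698, -0.4343, 0.1517]
tool_rot: [3.137, -0.006, -0.0]
force: [0.4, -0.6, -0.7]
grip_width: 0.0573
finger_force: 43.1
```

Run:
```python
from h import *
s=bot.observe(); print(s["position"],s["tool_rot"],s["force"],s["grip_width"],s["finger_force"],s["qpos"])
f=save("wrist","w2"); f2=save("top","t2")
p=(.365,-.31)
for c in("top","wrist","side"): print(c,bot.find_in(c,"shaker_rim"))
u,v=proj(f,(.365,-.31,.066)); print(u,v)
u,v=map(int,proj(f2,(.365,-.31,.066)));print(u,v)
a=cv2.resize(f2["img"][v-30:v+30,u-40:u+40,::-1],None,fx=6,fy=6)
b=f["img"][:,:,::-1]
cv2.imwrite("pics/c2.png",np.vstack([cv2.resize(b,(480,360))[:240],a[:360]]))
```

```text
[ 0.46978894 -0.43428959  0.15165528] [ 3.13680539e+00 -6.01316827e-03 -4.15845090e-04] [ 0.35341381 -0.59335251 -0.70049223] 0.05726485155799382 43.10943245887756 [ 0.63103817  0.62895863  0.03395925  1.63874756 -0.02606581  0.86664164
 -0.89600008]
top []
wrist [{'position': [0.4007, -0.3192, 0.0402], 'score': 0.82}]
side [{'position': [0.3717, -0.2957, 0.0372], 'score': 0.88}]
111.41931904388946 305.3273255480529
340 209
```

View pics/c2.png

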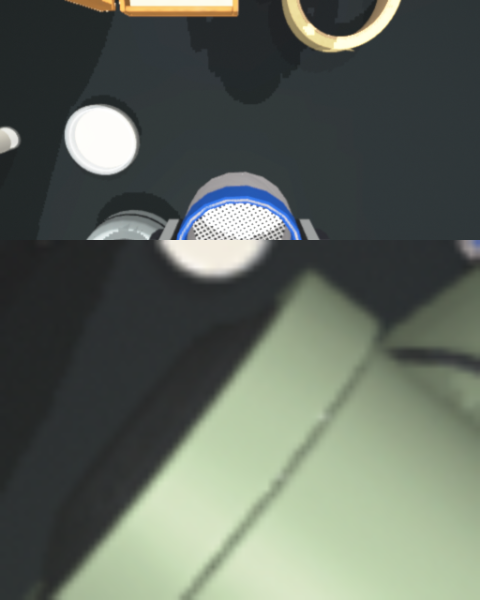

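Blue is held. The arm now hides the shaker in the top view, so I'll measure the cup from the earlier frames.

```bash
cat >> h.py <<'E'
def ring(f,im,c,z,r,s,col,o):
    t=np.linspace(0,2*np.pi,60)
    q=np.array([proj(f,(c[0]+r*np.cos(a),c[1]+r*np.sin(a),z)) for a in t])
    cv2.polylines(im,[((q-o+.5)*s).astype(np.int32)],True,col,1)
E
python3 - <<'E'
from h import *
ft=bot.grab_frame("top"); fs=bot.grab_frame("side")
out=[]
for f,n,o in ((ft,"top0",(310,180)),(fs,"side0",(235,128))):
    im=cv2.imread(f"pics/{n}.png")
    cr=im[o[1]:o[1]+55,o[0]:o[0]+65]; g=cv2.resize(cr,None,fx=6,fy=6,interpolation=cv2.INTER_CUBIC)
    e=g.copy(); c=(.3655,-.311)
    ring(f,e,c,.066,.029,6,(0,255,0),o); ring(f,e,c,.04,.05,6,(0,0,255),o)
    ring(f,e,c,0,.05,6,(255,0,255),o); out.append(np.hstack([g,e]))
cv2.imwrite("pics/c3.png",cv2.resize(np.vstack(out),(700,594)))
E
```

```text
(no output)
```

View pics/c3.png

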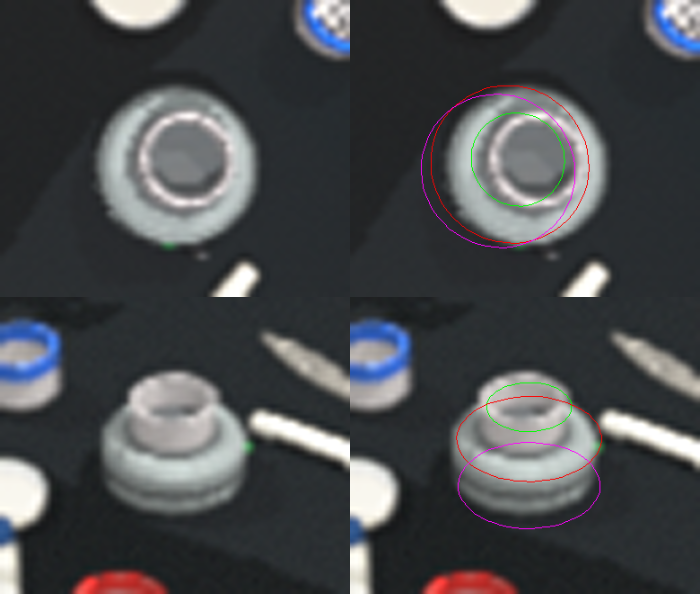

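The cup rim sits about 10 mm further in −y than my guess, and both views agree: centre ≈ (0.3665, −0.3205). I carry blue over it.

Request:
{"method": "apply_moves", "body": {"claw": [0.05, 0.05, 0.05, 0.05, 0.05, 0.05, 0.05, 0.05], "xyz": [[-0.021, -0.023, 0], [-0.021, -0.023, 0], [-0.021, -0.023, 0], [-0.021, -0.023, 0], [-0.019, -0.022, 0], [0, 0, 0.02], [0, 0, 0.02], [0, 0, 0]], "twist": [[0, 0, 0], [0, 0, 0], [0, 0, 0], [0, 0, 0], [0, 0, 0], [0, 0, 0], [0, 0, 0], [0, 0, 0]]}}

```text
clock: 5.05
position: [0.364, -0.3178, 0.1044]
tool_rot: [-3.139, 0.003, 0.0]
force: [0.8, -0.4, 0.2]
grip_width: 0.0577
finger_force: 43.1
```

Run:
```python
from h import *
s=bot.observe(); print(s["position"],s["tool_rot"],s["force"])
out=[]
f=save("wrist","w4"); g=f["img"][:,:,::-1].copy(); c=(.3665,-.3205)
ring(f,g,c,.066,.029,1,(0,255,0),(0,0)); ring(f,g,c,.04,.05,1,(0,0,255),(0,0))
f2=save("side","s4"); o=(225,110); e=cv2.resize(f2["img"][o[1]:o[1]+80,o[0]:o[0]+100,::-1],None,fx=5,fy=5)
ring(f2,e,c,.066,.029,5,(0,255,0),o); ring(f2,e,c,.04,.05,5,(0,0,255),o)
cv2.imwrite("pics/c4.png",cv2.resize(np.hstack([g,cv2.resize(e,(480,384))]),(800,310)))
```

```text
[ 0.36404794 -0.31778806  0.10437926] [-3.13942516e+00  3.03413552e-03  1.05674933e-05] [ 0.79778349 -0.44748944  0.16260991]
```

View pics/c4.png

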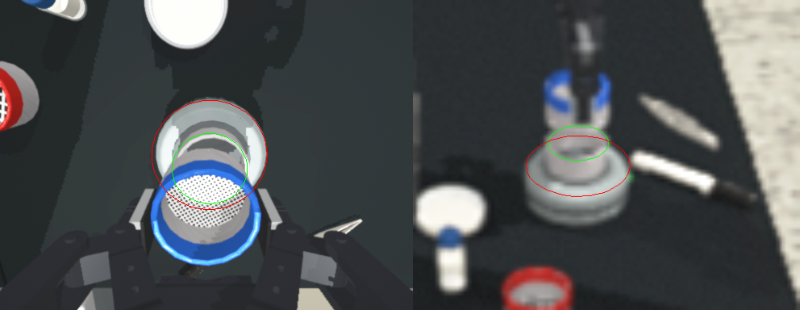

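The rings match the housing in both views. I nudge and lower.

Request:
{"method": "apply_moves", "body": {"claw": [0.05, 0.05, 0.05, 0.05, 0.05, 0.05, 0.05], "xyz": [[0.002, 0.002, 0], [0, 0, 0.008], [0, 0, 0.007], [0, 0, 0.006], [0, 0, 0.004], [0, 0, 0.002], [0, 0, 0]], "twist": [[0, 0, 0], [0, 0, 0], [0, 0, 0], [0, 0, 0], [0, 0, 0], [0, 0, 0], [0, 0, 0]]}}

```text
clock: 5.85
position: [0.367, -0.3206, 0.079]
tool_rot: [-3.141, 0.0, -0.0]
force: [-0.0, -0.1, -0.6]
grip_width: 0.0572
finger_force: 43.1
```

Request:
{"method": "apply_moves", "body": {"claw": [0.05, 0.05, 0.05, 0.05, 0.05], "xyz": [[0, 0, 0.002], [0, 0, 0.002], [0, 0, 0], [0, 0, 0], [0, 0, 0]], "twist": [[0, 0, 0], [0, 0, 0], [0, 0, 0], [0, 0, 0], [0, 0, 0]]}}

```text
clock: 6.35
position: [0.3671, -0.3207, 0.0754]
tool_rot: [3.142, -0.0, -0.0]
force: [-1.2, -0.1, -0.5]
grip_width: 0.0575
finger_force: 43.1
```

Request:
{"method": "apply_moves", "body": {"claw": [0.05, 0.05, 0.05, 0.05], "xyz": [[0, 0, 0.001], [0, 0, 0.001], [0, 0, 0], [0, 0, 0]], "twist": [[0, 0, 0], [0, 0, 0], [0, 0, 0], [0, 0, 0]]}}

```text
clock: 6.75
position: [0.3672, -0.3208, 0.0743]
tool_rot: [3.141, -0.001, -0.0]
force: [-5.9, 4.3, 29.1]
grip_width: 0.0573
finger_force: 45.6
```

Contact at 29 N at exactly the seated height. I release, rise and check.

Request:
{"method": "apply_moves", "body": {"claw": [0.065, 0.085, 0.085, 0.085, 0.085, 0.085, 0.085, 0.085, 0.085, 0.085, 0.085, 0.085], "xyz": [[0, 0, -0.001], [0, 0, 0], [0, 0, 0], [0, 0, 0], [0, 0, 0], [0, 0, -0.02], [0, 0, -0.04], [0, 0, -0.04], [0, 0, -0.04], [0, 0, -0.04], [0, 0, -0.04], [0, 0, 0]], "twist": [[0, 0, 0], [0, 0, 0], [0, 0, 0], [0, 0, 0], [0, 0, 0], [0, 0, 0], [0, 0, 0], [0, 0, 0], [0, 0, 0], [0, 0, 0], [0, 0, 0], [0, 0, 0]]}}

```text
clock: 7.95
position: [0.3685, -0.3218, 0.2989]
tool_rot: [3.138, -0.006, -0.0]
force: [0.5, -0.4, -1.2]
grip_width: 0.0851
finger_force: 0.0
```

Run:
```python
from h import *
s=bot.observe(); print(s["position"],s["tool_rot"],s["qpos"])
f=save("wrist","w5"); f2=save("side","s5"); o=(225,110)
print(blob(f,"blue",(.367,-.32),.102),blob(f2,"blue",(.367,-.32),.102)); print(blob(f,"red",(.42,-.131),.045,.05))
e=cv2.resize(f2["img"][o[1]:o[1]+80,o[0]:o[0]+100,::-1],(480,384))
cv2.imwrite("pics/c5.png",cv2.resize(np.hstack([f["img"][:,:,::-1],e]),(800,310)))
```

```text
[ 0.36846038 -0.32179027  0.29891263] [ 3.13761801e+00 -5.91538630e-03 -4.99108153e-04] [ 0.56238945  0.22544948  0.04122631  1.86871367 -0.01076625  1.04051334
 -0.96335402]
(array([ 0.3687, -0.3203]), 0.0299, 551) (array([ 0.3718, -0.3118]), 0.0375, 114)
(array([ 0.4173, -0.1364]), 0.032, 900)
```

View pics/c5.png

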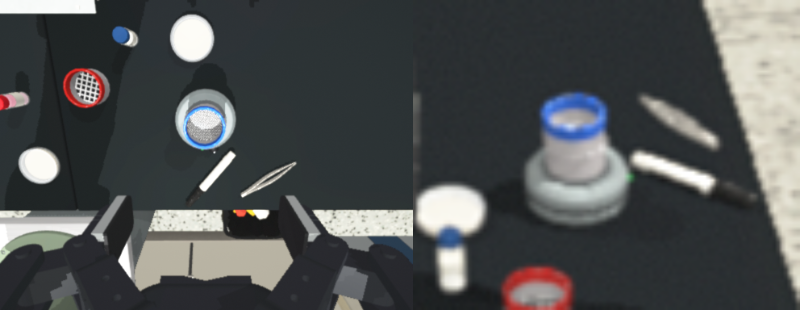

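Blue is seated upright with its rim centre at (0.368, −0.320). Next, yellow, with yaw +90°.

Request:
{"method": "apply_moves", "body": {"claw": [0.085, 0.085, 0.085, 0.085, 0.085, 0.085, 0.085, 0.085, 0.085, 0.085, 0.085], "xyz": [[0, 0, 0], [0, 0, 0], [0, 0, 0], [0, 0, 0], [0, 0, 0], [0, 0, 0], [0, 0, 0], [0, 0, 0], [0, 0, 0], [0, 0, 0], [0, 0, 0]], "twist": [[0, 0, -0.1428], [0, 0, -0.1428], [0, 0, -0.1428], [0, 0, -0.1428], [0, 0, -0.1428], [0, 0, -0.1428], [0, 0, -0.1428], [0, 0, -0.1428], [0, 0, -0.1428], [0, 0, -0.1428], [0, 0, -0.1428]]}}

```text
clock: 9.15
position: [0.3666, -0.3203, 0.293]
tool_rot: [-3.14, -0.002, 1.577]
force: [-0.4, -0.1, -0.6]
grip_width: 0.0851
finger_force: 0.0
```

Request:
{"method": "apply_moves", "body": {"claw": [0.085, 0.085, 0.085, 0.085, 0.085, 0.085, 0.085, 0.085, 0.085, 0.085, 0.085, 0.085, 0.085, 0.085, 0.085, 0.085, 0.085, 0.085], "xyz": [[0.04, 0.01, 0], [0.04, 0.01, 0], [0.04, 0.01, 0], [0.04, 0.01, 0], [0.04, 0.01, 0], [0.04, 0.01, 0], [0.04, 0.01, 0], [0.04, 0, 0], [0.04, 0, 0], [0.04, -0.01, 0], [0.04, -0.01, 0], [0.04, -0.01, 0], [0.04, -0.01, 0], [0.04, -0.01, 0], [0.04, -0.01, 0], [0.04, -0.01, 0], [0, 0, 0.04], [0, 0, 0.03]], "twist": [[0, 0, 0], [0, 0, 0], [0, 0, 0], [0, 0, 0], [0, 0, 0], [0, 0, 0], [0, 0, 0], [0, 0, 0], [0, 0, 0], [0, 0, 0], [0, 0, 0], [0, 0, 0], [0, 0, 0], [0, 0, 0], [0, 0, 0], [0, 0, 0], [0, 0, 0], [0, 0, 0]]}}

```text
clock: 10.95
position: [0.3659, 0.3199, 0.2218]
tool_rot: [-3.139, 0.0, 1.573]
force: [1.0, 0.4, -0.4]
grip_width: 0.085
finger_force: 0.0
```

Run:
```python
from h import *
s=bot.observe(); print(s["position"],s["tool_rot"],s["qpos"],s["force"])
f=save("wrist","w6")
print(blob(f,"yellow",(.366,.319),.045))
print([(d["position"],d["score"]) for d in bot.find_in("wrist","sieve_yellow_center")])
```

```text
[0.36592432 0.31988647 0.22177029] [-3.13949298e+00  3.46545263e-04  1.57294623e+00] [-0.33056867  0.37192525 -0.64334888  1.94146102  0.27611517  0.91789312
 -1.10894145] [ 1.04584274  0.39035083 -0.41549965]
(array([0.3641, 0.3194]), 0.0305, 754)
[([0.3666, 0.3172, 0.0112], 0.82)]
```

Request:
{"method": "apply_moves", "body": {"claw": [0.085, 0.085, 0.085, 0.085, 0.085, 0.085, 0.085, 0.085, 0.05, 0.05, 0.05, 0.05, 0.05, 0.05, 0.05], "xyz": [[-0.001, -0.002, 0.04], [0, 0, 0.04], [0, 0, 0.04], [0, 0, 0.04], [0, 0, 0.03], [0, 0, 0.01], [0, 0, 0.004], [0, 0, 0], [0, 0, 0], [0, 0, 0], [0, 0, 0], [0, 0, 0], [0, 0, 0], [0, 0, 0], [0, 0, 0]], "twist": [[0, 0, 0], [0, 0, 0], [0, 0, 0], [0, 0, 0], [0, 0, 0], [0, 0, 0], [0, 0, 0], [0, 0, 0], [0, 0, 0], [0, 0, 0], [0, 0, 0], [0, 0, 0], [0, 0, 0], [0, 0, 0], [0, 0, 0]]}}

```text
clock: 12.55
position: [0.366, 0.3187, 0.0218]
tool_rot: [3.14, -0.001, 1.57]
force: [-3.6, -3.5, 22.2]
grip_width: 0.058
finger_force: 37.8
```

Request:
{"method": "apply_moves", "body": {"claw": [0.05, 0.05, 0.05, 0.05, 0.05, 0.05, 0.05, 0.05], "xyz": [[0, 0, -0.02], [0, 0, -0.04], [0, 0, -0.04], [0, 0, -0.04], [0, 0, -0.04], [0, 0, -0.04], [0, 0, -0.04], [0, 0, 0]], "twist": [[0, 0, 0], [0, 0, 0], [0, 0, 0], [0, 0, 0], [0, 0, 0], [0, 0, 0], [0, 0, 0], [0, 0, 0]]}}

```text
clock: 13.35
position: [0.3663, 0.3197, 0.2855]
tool_rot: [3.135, -0.004, 1.57]
force: [0.6, 0.8, -1.4]
grip_width: 0.0574
finger_force: 43.0
```

Request:
{"method": "apply_moves", "body": {"claw": [0.05, 0.05, 0.05, 0.05, 0.05, 0.05, 0.05, 0.05, 0.05, 0.05, 0.05, 0.05, 0.05, 0.05, 0.05, 0.05, 0.05], "xyz": [[-0.04, 0.01, 0], [-0.04, 0.01, 0], [-0.04, 0.01, 0], [-0.04, 0.01, 0], [-0.04, 0.01, 0], [-0.04, 0.01, 0], [-0.04, 0.01, 0], [-0.04, 0, 0], [-0.04, 0, 0], [-0.04, -0.01, 0], [-0.04, -0.01, 0], [-0.04, -0.01, 0], [-0.04, -0.01, 0], [-0.04, -0.01, 0], [-0.04, -0.01, 0], [-0.04, -0.008, 0], [0, 0, 0]], "twist": [[0, 0, 0], [0, 0, 0], [0, 0, 0], [0, 0, 0], [0, 0, 0], [0, 0, 0], [0, 0, 0], [0, 0, 0], [0, 0, 0], [0, 0, 0], [0, 0, 0], [0, 0, 0], [0, 0, 0], [0, 0, 0], [0, 0, 0], [0, 0, 0], [0, 0, 0]]}}

```text
clock: 15.05
position: [0.3649, -0.326, 0.2802]
tool_rot: [-3.141, 0.001, 1.565]
force: [0.7, 1.3, -0.9]
grip_width: 0.0571
finger_force: 43.0
```

Request:
{"method": "apply_moves", "body": {"claw": [0.05, 0.05, 0.05, 0.05, 0.05, 0.05], "xyz": [[0, 0, 0.04], [0, 0, 0.04], [0, 0, 0.04], [0, 0, 0.02], [0, 0, 0], [0, 0, 0]], "twist": [[0, 0, 0], [0, 0, 0], [0, 0, 0], [0, 0, 0], [0, 0, 0], [0, 0, 0]]}}

```text
clock: 15.65
position: [0.3673, -0.3216, 0.1411]
tool_rot: [3.141, -0.0, 1.571]
force: [-0.3, -0.6, -0.7]
grip_width: 0.0572
finger_force: 43.0
```

Run:
```python
from h import *
s=bot.observe(); print(s["position"],s["tool_rot"],s["force"])
f=save("wrist","w7"); f2=save("side","s7"); o=(225,100)
e=cv2.resize(f2["img"][o[1]:o[1]+80,o[0]:o[0]+100,::-1],(480,384))
cv2.imwrite("pics/c7.png",cv2.resize(np.hstack([f["img"][:,:,::-1],e]),(800,310)))
```

```text
[ 0.36732457 -0.32160256  0.14106503] [ 3.14133240e+00 -1.02788688e-05  1.57073529e+00] [-0.25708676 -0.6116989  -0.68524535]
```

View pics/c7.png

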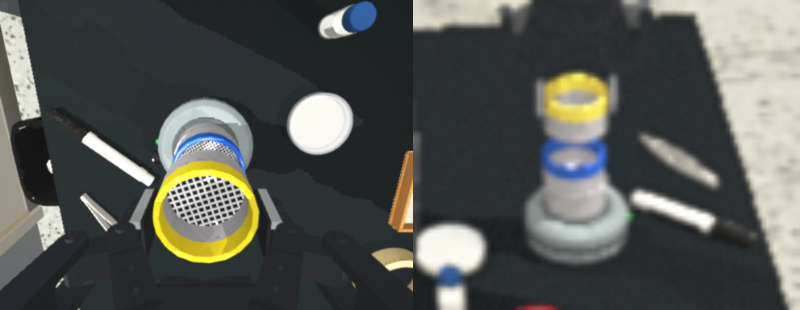

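Yellow (wrist ~(208,215)) hangs upright, directly above blue in both views. Lowering.

Request:
{"method": "apply_moves", "body": {"claw": [0.05, 0.05, 0.05, 0.05, 0.05, 0.05], "xyz": [[0.001, 0.001, 0.008], [0, 0, 0.008], [0, 0, 0.005], [0, 0, 0.003], [0, 0, 0], [0, 0, 0]], "twist": [[0, 0, 0], [0, 0, 0], [0, 0, 0], [0, 0, 0], [0, 0, 0], [0, 0, 0]]}}

```text
clock: 16.35
position: [0.3681, -0.3207, 0.1163]
tool_rot: [-3.141, -0.0, 1.571]
force: [0.5, -0.3, -1.3]
grip_width: 0.0577
finger_force: 43.0
```

Request:
{"method": "apply_moves", "body": {"claw": [0.05, 0.05, 0.05, 0.05], "xyz": [[0, 0, 0.001], [0, 0, 0.001], [0, 0, 0], [0, 0, 0]], "twist": [[0, 0, 0], [0, 0, 0], [0, 0, 0], [0, 0, 0]]}}

```text
clock: 16.75
position: [0.3683, -0.3209, 0.1149]
tool_rot: [3.141, 0.001, 1.57]
force: [-2.4, 2.7, 13.6]
grip_width: 0.0574
finger_force: 44.2
```

Contact at the predicted height (0.115). Release, rise, then over to red.

Request:
{"method": "apply_moves", "body": {"claw": [0.065, 0.085, 0.085, 0.085, 0.085, 0.085, 0.085, 0.085, 0.085, 0.085, 0.085, 0.085, 0.085, 0.085, 0.085, 0.085], "xyz": [[0, 0, 0], [0, 0, 0], [0, 0, 0], [0, 0, 0], [0, 0, 0], [0, 0, -0.02], [0, 0, -0.04], [0, 0, -0.04], [0, 0, -0.04], [0, 0, -0.04], [0.037, 0.01, 0], [0.037, 0.01, 0], [0.037, 0.01, 0], [0.037, 0.01, 0], [0.037, 0.01, 0], [0, 0, 0]], "twist": [[0, 0, 0], [0, 0, 0], [0, 0, 0], [0, 0, 0], [0, 0, 0], [0, 0, 0], [0, 0, 0], [0, 0, 0], [0, 0, 0], [0, 0, 0], [0, 0, 0], [0, 0, 0], [0, 0, 0], [0, 0, 0], [0, 0, 0], [0, 0, 0]]}}

```text
clock: 18.35
position: [0.4192, -0.1314, 0.2946]
tool_rot: [3.141, -0.001, 1.576]
force: [0.5, -1.2, 0.8]
grip_width: 0.0851
finger_force: 0.0
```

Run:
```python
from h import *
s=bot.observe(); print(s["position"],s["tool_rot"],s["force"])
f=save("wrist","w8"); f2=save("side","s8"); f3=save("top","t8"); o=(225,100)
print(blob(f,"red",(.417,-.134),.045,.045),blob(f3,"yellow",(.368,-.32),.138),blob(f2,"yellow",(.368,-.32),.138))
e=cv2.resize(f2["img"][o[1]:o[1]+80,o[0]:o[0]+100,::-1],(480,384))
cv2.imwrite("pics/c8.png",cv2.resize(np.hstack([f["img"][:,:,::-1],e]),(800,310)))
```

```text
[ 0.41918136 -0.13142998  0.29458669] [ 3.14069165e+00 -8.20381312e-04  1.57627813e+00] [ 0.45975464 -1.1519936   0.75807564]
(array([ 0.418 , -0.1341]), 0.0302, 605) (array([ 0.3677, -0.3229]), 0.0322, 123) (array([ 0.3686, -0.3104]), 0.0394, 132)
```

View pics/c8.png

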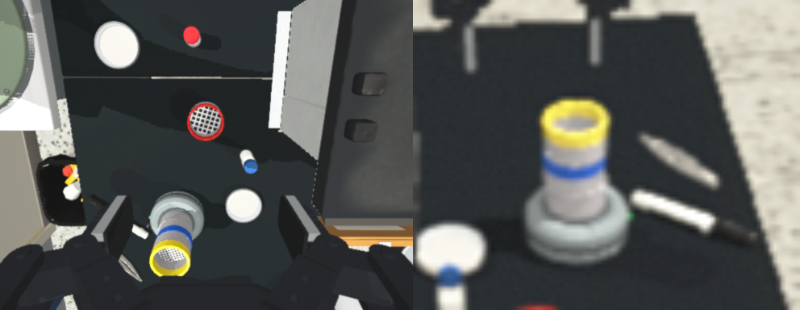

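Yellow is seated straight on blue, and the red sieve is at (206,121). I descend to red.

Request:
{"method": "apply_moves", "body": {"claw": [0.085, 0.085, 0.085, 0.085, 0.085, 0.085, 0.085, 0.085, 0.085, 0.085, 0.05, 0.05, 0.05, 0.05, 0.05, 0.05, 0.05], "xyz": [[-0.003, -0.001, 0.04], [0, 0, 0.04], [0, 0, 0.04], [0, 0, 0.04], [0, 0, 0.04], [0, 0, 0.04], [0, 0, 0.025], [0, 0, 0.01], [0, 0, 0], [0, 0, 0], [0, 0, 0], [0, 0, 0], [0, 0, 0], [0, 0, 0], [0, 0, 0], [0, 0, 0], [0, 0, 0]], "twist": [[0, 0, 0], [0, 0, 0], [0, 0, 0], [0, 0, 0], [0, 0, 0], [0, 0, 0], [0, 0, 0], [0, 0, 0], [0, 0, 0], [0, 0, 0], [0, 0, 0], [0, 0, 0], [0, 0, 0], [0, 0, 0], [0, 0, 0], [0, 0, 0], [0, 0, 0]]}}

```text
clock: 20.2
position: [0.4178, -0.1391, 0.0207]
tool_rot: [3.14, 0.001, 1.57]
force: [-4.4, 0.8, 24.4]
grip_width: 0.0574
finger_force: 37.3
```

Request:
{"method": "apply_moves", "body": {"claw": [0.05, 0.05, 0.05, 0.05, 0.05, 0.05, 0.05, 0.05], "xyz": [[0, 0, -0.02], [0, 0, -0.04], [0, 0, -0.04], [0, 0, -0.04], [0, 0, -0.04], [0, 0, -0.04], [0, 0, -0.04], [0, 0, 0]], "twist": [[0, 0, 0], [0, 0, 0], [0, 0, 0], [0, 0, 0], [0, 0, 0], [0, 0, 0], [0, 0, 0], [0, 0, 0]]}}

```text
clock: 21.0
position: [0.4188, -0.1391, 0.2843]
tool_rot: [3.134, 0.003, 1.57]
force: [-0.6, 0.9, -1.9]
grip_width: 0.0572
finger_force: 43.2
```

Request:
{"method": "apply_moves", "body": {"claw": [0.05, 0.05, 0.05, 0.05, 0.05, 0.05, 0.05, 0.05, 0.05, 0.05], "xyz": [[-0.037, -0.01, 0], [-0.037, -0.01, 0], [-0.037, -0.01, 0], [-0.037, -0.01, 0], [-0.037, -0.01, 0], [0, 0, 0], [0, 0, 0.04], [0, 0, 0.04], [0, 0, 0.025], [0, 0, 0]], "twist": [[0, 0, 0], [0, 0, 0], [0, 0, 0], [0, 0, 0], [0, 0, 0], [0, 0, 0], [0, 0, 0], [0, 0, 0], [0, 0, 0], [0, 0, 0]]}}

```text
clock: 22.0
position: [0.3657, -0.3224, 0.1719]
tool_rot: [-3.138, -0.003, 1.571]
force: [-0.2, -0.2, 0.5]
grip_width: 0.0574
finger_force: 43.2
```

Run:
```python
from h import *
s=bot.observe(); print(s["position"],s["tool_rot"],s["force"])
f=save("wrist","w9"); f2=save("side","s9"); o=(225,80)
z=s["position"][2]-.021+.045
print(blob(f,"red",(.368,-.32),z,.045),blob(f,"yellow",(.368,-.32),.138),blob(f2,"red",(.368,-.32),z,.045),blob(f2,"yellow",(.368,-.32),.138))
e=cv2.resize(f2["img"][o[1]:o[1]+80,o[0]:o[0]+100,::-1],(480,384))
cv2.imwrite("pics/c9.png",cv2.resize(np.hstack([f["img"][:,:,::-1],e]),(800,310)))
```

```text
[ 0.36565484 -0.32238207  0.17192097] [-3.13790913 -0.00318936  1.57093778] [-0.21445327 -0.23316521  0.4967269 ]
(array([ 0.3643, -0.3159]), 0.0314, 5926) (array([ 0.3705, -0.3094]), 0.0272, 802) (array([ 0.3692, -0.3138]), 0.0386, 131) (array([ 0.3705, -0.3079]), 0.0363, 90)
```

View pics/c9.png

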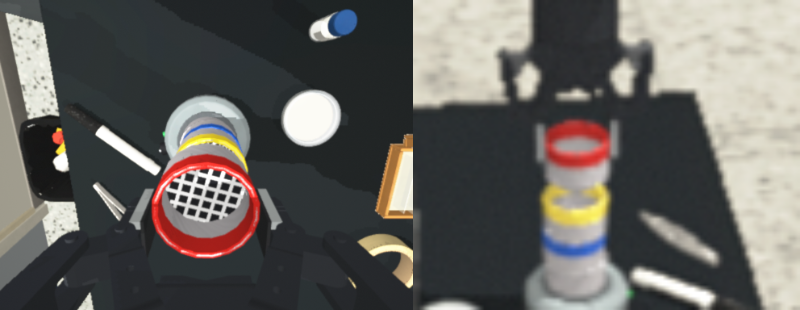

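Request:
{"method": "apply_moves", "body": {"claw": [0.05, 0.05, 0.05, 0.05, 0.05], "xyz": [[-0.001, 0.001, 0.006], [0, 0, 0.004], [0, 0, 0.002], [0, 0, 0], [0, 0, 0]], "twist": [[0, 0, 0], [0, 0, 0], [0, 0, 0], [0, 0, 0], [0, 0, 0]]}}

```text
clock: 22.6
position: [0.3682, -0.3247, 0.1625]
tool_rot: [3.141, 0.0, 1.571]
force: [0.2, 0.7, -1.5]
grip_width: 0.0574
finger_force: 43.3
```

Request:
{"method": "apply_moves", "body": {"claw": [0.05, 0.05, 0.05, 0.05, 0.05, 0.05], "xyz": [[0.001, 0, 0.005], [0, 0, 0.003], [0, 0, 0.002], [0, 0, 0.001], [0, 0, 0], [0, 0, 0]], "twist": [[0, 0, 0], [0, 0, 0], [0, 0, 0], [0, 0, 0], [0, 0, 0], [0, 0, 0]]}}

```text
clock: 23.2
position: [0.3681, -0.3237, 0.1513]
tool_rot: [-3.142, -0.0, 1.571]
force: [-0.3, 0.1, -1.7]
grip_width: 0.0577
finger_force: 43.3
```

Request:
{"method": "apply_moves", "body": {"claw": [0.05, 0.05, 0.05], "xyz": [[0, 0, 0.001], [0, 0, 0], [0, 0, 0]], "twist": [[0, 0, 0], [0, 0, 0], [0, 0, 0]]}}

```text
clock: 23.5
position: [0.3681, -0.3237, 0.1503]
tool_rot: [3.142, 0.0, 1.571]
force: [-0.4, -0.6, -0.8]
grip_width: 0.0574
finger_force: 43.3
```

Request:
{"method": "apply_moves", "body": {"claw": [0.05, 0.05, 0.05, 0.05], "xyz": [[0, 0, 0.001], [0, 0, 0.001], [0, 0, 0], [0, 0, 0]], "twist": [[0, 0, 0], [0, 0, 0], [0, 0, 0], [0, 0, 0]]}}

```text
clock: 23.9
position: [0.3683, -0.324, 0.1493]
tool_rot: [3.141, 0.001, 1.57]
force: [-5.5, 2.7, 21.8]
grip_width: 0.0573
finger_force: 45.1
```

Seated. Release, rise, and move to the lid.

Request:
{"method": "apply_moves", "body": {"claw": [0.065, 0.085, 0.085, 0.085, 0.085, 0.085, 0.085, 0.085, 0.085, 0.085, 0.085], "xyz": [[0, 0, 0], [0, 0, 0], [0, 0, 0], [0, 0, 0], [0, 0, 0], [0, 0, -0.02], [0, 0, -0.04], [0, 0, -0.04], [0, 0, -0.04], [0, 0, -0.03], [0, 0, 0]], "twist": [[0, 0, 0], [0, 0, 0], [0, 0, 0], [0, 0, 0], [0, 0, 0], [0, 0, 0], [0, 0, 0], [0, 0, 0], [0, 0, 0], [0, 0, 0], [0, 0, 0]]}}

```text
clock: 25.0
position: [0.3692, -0.3244, 0.3219]
tool_rot: [3.137, 0.004, 1.57]
force: [-0.0, 0.1, -0.3]
grip_width: 0.0848
finger_force: 0.0
```

Request:
{"method": "apply_moves", "body": {"claw": [0.06, 0.06, 0.06, 0.06, 0.06, 0.06, 0.06, 0.06, 0.06, 0.06, 0.06, 0.06, 0.06, 0.06], "xyz": [[0.04, 0.005, 0], [0.04, 0.005, 0], [0.04, 0.005, 0], [0.04, 0.005, 0], [0.04, 0.005, 0], [0.04, 0.005, 0], [0.04, 0.005, 0], [0.04, 0.005, 0], [0.04, 0.005, 0], [0.04, 0.005, 0], [0.024, 0, 0], [0, 0, 0.04], [0, 0, 0.04], [0, 0, 0]], "twist": [[0, 0, 0], [0, 0, 0], [0, 0, 0], [0, 0, 0], [0, 0, 0], [0, 0, 0], [0, 0, 0], [0, 0, 0], [0, 0, 0], [0, 0, 0], [0, 0, 0], [0, 0, 0], [0, 0, 0], [0, 0, 0]]}}

```text
clock: 26.4
position: [0.4158, 0.0997, 0.2346]
tool_rot: [-3.135, 0.001, 1.572]
force: [-0.5, -0.6, 1.5]
grip_width: 0.0596
finger_force: 0.0
```

Run:
```python
from h import *
s=bot.observe(); print(s["position"],s["tool_rot"],s["force"])
f=save("wrist","w10"); f2=save("side","s10"); f3=save("top","t10"); o=(225,80)
print(blob(f3,"red",(.368,-.32),.174,.045))
for c in("wrist","top"): print(c,[(np.round(d["position"],3),round(d["score"],2)) for d in bot.find_in(c,"lid_knob")])
g=f["img"][:,:,::-1].copy()
m=(f["img"].min(2)>150).astype(np.uint8)
n,l,st,ce=cv2.connectedComponentsWithStats(m)
for i in range(1,n):
    if st[i,4]>200:
        u,v=ce[i]; print(st[i],np.round(ray(f,u,v,.015),4))
e=cv2.resize(f2["img"][o[1]:o[1]+80,o[0]:o[0]+100,::-1],(480,384))
cv2.imwrite("pics/c10.png",cv2.resize(np.hstack([g,e]),(800,310)))
```

```text
[0.4157989  0.09973695 0.23462378] [-3.13458432e+00  7.93526159e-04  1.57162314e+00] [-0.48482294 -0.63169562  1.54355109]
(array([ 0.3677, -0.3211]), 0.0318, 122)
wrist [(array([0.514, 0.13 , 0.008]), 0.89), (array([0.418, 0.103, 0.016]), 0.86), (array([0.256, 0.249, 0.014]), 0.79), (array([0.594, 0.126, 0.012]), 0.6)]
top [(array([0.254, 0.257, 0.016]), 0.78), (array([0.263, 0.374, 0.016]), 0.46)]
[   0    0   71  323 9976] [0.1469 0.0898 0.015 ]
[333   0  77  25 267] [0.528 0.248 0.015]
[ 368    0  144   32 2488] [0.6232 0.2505 0.015 ]
[ 165   33   51   73 2124] [0.3429 0.1932 0.015 ]
[326 110  39  38 920] [0.5154 0.1306 0.015 ]
[ 233  129   50   49 1526] [0.4168 0.1026 0.015 ]
[342 205  22  51 738] [0.5355 0.0068 0.015 ]
[ 126  220   50   46 1518] [ 0.2759 -0.0128  0.015 ]
[235 226  17  21 213] [ 0.3987 -0.0051  0.015 ]
```

View pics/c10.png

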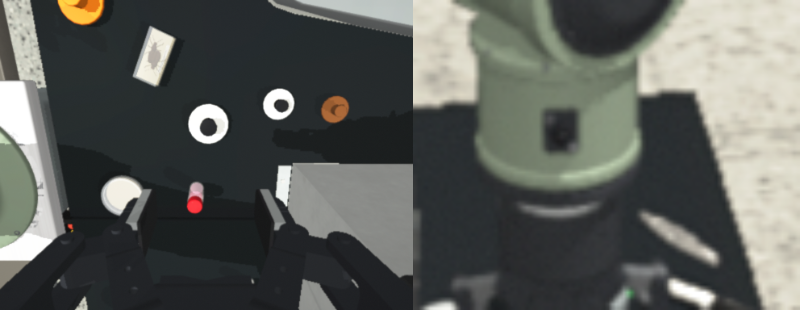

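The big white lid is at wrist (208,124) in the composite, 50 px across versus 39 px for the look-alike, centred at about (0.417, 0.1015). I descend partly, then fine-tune.

Request:
{"method": "apply_moves", "body": {"claw": [0.06, 0.06, 0.06, 0.06, 0.06, 0.06], "xyz": [[0.001, 0, 0.04], [0, 0, 0.04], [0, 0, 0.04], [0, 0, 0.04], [0, 0, 0], [0, 0, 0]], "twist": [[0, 0, 0], [0, 0, 0], [0, 0, 0], [0, 0, 0], [0, 0, 0], [0, 0, 0]]}}

```text
clock: 27.25
position: [0.4188, 0.1016, 0.0796]
tool_rot: [3.141, 0.0, 1.571]
force: [0.3, -0.7, 1.0]
grip_width: 0.0599
finger_force: 0.0
```

Run:
```python
from h import *
s=bot.observe(); print(s["position"],s["tool_rot"],s["force"])
f=save("wrist","w11"); g=f["img"][:,:,::-1].copy()
c=(.417,.1015); ring(f,g,c,.015,.029,1,(0,255,0),(0,0)); ring(f,g,c,.039,.0125,1,(0,0,255),(0,0))
cv2.imwrite("pics/c11.png",g)
```

```text
[0.41880598 0.10160931 0.07963686] [3.14109886e+00 1.20397242e-04 1.57074502e+00] [ 0.30853099 -0.68462886  1.0383937 ]
```

View pics/c11.png

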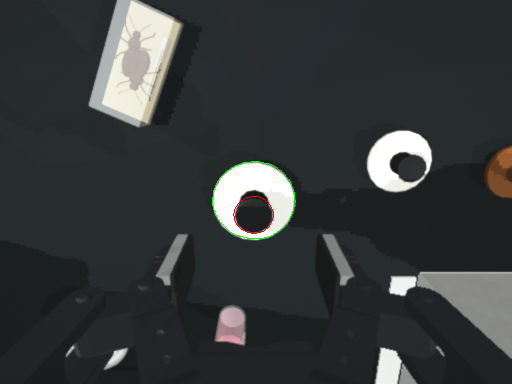

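The overlay matches the lid exactly (disc centre (254,200), knob (254,213)). Grasping the knob.

Request:
{"method": "apply_moves", "body": {"claw": [0.06, 0.06, 0.06, 0.06, 0.06, 0.01, 0.01, 0.01, 0.01, 0.01, 0.01, 0.01, 0.01], "xyz": [[0, -0.002, 0.03], [0, 0, 0.02], [0, 0, 0.007], [0, 0, 0], [0, 0, 0], [0, 0, 0], [0, 0, 0], [0, 0, 0], [0, 0, 0], [0, 0, 0], [0, 0, 0], [0, 0, 0], [0, 0, 0]], "twist": [[0, 0, 0], [0, 0, 0], [0, 0, 0], [0, 0, 0], [0, 0, 0], [0, 0, 0], [0, 0, 0], [0, 0, 0], [0, 0, 0], [0, 0, 0], [0, 0, 0], [0, 0, 0], [0, 0, 0]]}}

```text
clock: 28.6
position: [0.4168, 0.1014, 0.0218]
tool_rot: [3.14, -0.0, 1.57]
force: [1.9, 0.2, 9.4]
grip_width: 0.0218
finger_force: 38.7
```

Request:
{"method": "apply_moves", "body": {"claw": [0.01, 0.01, 0.01, 0.01, 0.01, 0.01, 0.01, 0.01, 0.01, 0.01], "xyz": [[0, 0, -0.02], [0, 0, -0.04], [0, 0, -0.04], [0, 0, -0.04], [0, 0, -0.04], [0, 0, -0.04], [0, 0, -0.04], [0, 0, -0.03], [0, 0, 0], [0, 0, 0]], "twist": [[0, 0, 0], [0, 0, 0], [0, 0, 0], [0, 0, 0], [0, 0, 0], [0, 0, 0], [0, 0, 0], [0, 0, 0], [0, 0, 0], [0, 0, 0]]}}

```text
clock: 29.6
position: [0.4161, 0.1011, 0.3114]
tool_rot: [3.141, 0.0, 1.57]
force: [0.6, 0.1, -0.5]
grip_width: 0.022
finger_force: 39.3
```

Request:
{"method": "apply_moves", "body": {"claw": [0.01, 0.01, 0.01, 0.01, 0.01, 0.01, 0.01, 0.01, 0.01, 0.01, 0.01, 0.01, 0.01, 0.01, 0.01, 0.01], "xyz": [[-0.04, 0, 0], [-0.04, 0, 0], [-0.04, 0, 0], [-0.04, 0, 0], [-0.04, 0, 0], [-0.04, 0, 0], [-0.04, -0.012, 0], [-0.04, -0.012, 0], [-0.04, -0.012, 0], [-0.04, -0.012, 0], [-0.021, 0, 0], [0, 0, 0], [0, 0, 0.04], [0, 0, 0.04], [0, 0, 0], [0, 0, 0]], "twist": [[0, 0, 0], [0, 0, 0], [0, 0, 0], [0, 0, 0], [0, 0, 0], [0, 0, 0], [0, 0, 0], [0, 0, 0], [0, 0, 0], [0, 0, 0], [0, 0, 0], [0, 0, 0], [0, 0, 0], [0, 0, 0], [0, 0, 0], [0, 0, 0]]}}

```text
clock: 31.2
position: [0.3682, -0.319, 0.2315]
tool_rot: [-3.14, -0.001, 1.571]
force: [0.7, 0.2, -0.4]
grip_width: 0.0222
finger_force: 39.4
```

Run:
```python
from h import *
s=bot.observe(); print(s["position"],s["tool_rot"],s["force"],s["grip_width"])
f=save("wrist","w12"); f2=save("side","s12"); o=(225,60)
g=f["img"][:,:,::-1].copy(); ring(f,g,(.368,-.3205),.174,.029,1,(0,255,0),(0,0))
e=cv2.resize(f2["img"][o[1]:o[1]+80,o[0]:o[0]+100,::-1],(480,384))
cv2.imwrite("pics/c12.png",cv2.resize(np.hstack([g,e]),(800,310)))
```

```text
[ 0.36819201 -0.3189629   0.23146902] [-3.14037727e+00 -1.41914091e-03  1.57145813e+00] [ 0.68777568  0.21566551 -0.44554636] 0.02223291284498487
```

View pics/c12.png

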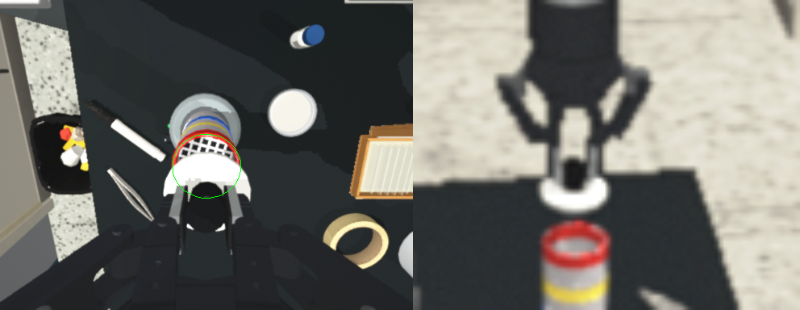

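The lid is level and centred over the red sieve; the predicted rim ring matches the real one. Lowering.

Request:
{"method": "apply_moves", "body": {"claw": [0.01, 0.01, 0.01, 0.01, 0.01, 0.01, 0.01, 0.01], "xyz": [[-0.001, 0, 0.015], [0, 0, 0.01], [0, 0, 0.008], [0, 0, 0.005], [0, 0, 0.003], [0, 0, 0.001], [0, 0, 0], [0, 0, 0]], "twist": [[0, 0, 0], [0, 0, 0], [0, 0, 0], [0, 0, 0], [0, 0, 0], [0, 0, 0], [0, 0, 0], [0, 0, 0]]}}

```text
clock: 32.1
position: [0.3682, -0.3207, 0.1896]
tool_rot: [3.141, 0.0, 1.571]
force: [-0.3, -0.4, -1.6]
grip_width: 0.0223
finger_force: 39.4
```

Request:
{"method": "apply_moves", "body": {"claw": [0.01, 0.01, 0.01, 0.01], "xyz": [[0, 0, 0.001], [0, 0, 0.001], [0, 0, 0], [0, 0, 0]], "twist": [[0, 0, 0], [0, 0, 0], [0, 0, 0], [0, 0, 0]]}}

```text
clock: 32.5
position: [0.3682, -0.3207, 0.1874]
tool_rot: [3.141, 0.0, 1.571]
force: [1.0, -0.5, 1.0]
grip_width: 0.0219
finger_force: 39.5
```

Request:
{"method": "apply_moves", "body": {"claw": [0.01, 0.01, 0.01, 0.01], "xyz": [[0, 0, 0.001], [0, 0, 0.0005], [0, 0, 0], [0, 0, 0]], "twist": [[0, 0, 0], [0, 0, 0], [0, 0, 0], [0, 0, 0]]}}

```text
clock: 32.9
position: [0.3684, -0.321, 0.1864]
tool_rot: [3.141, 0.001, 1.57]
force: [-0.9, -0.5, 11.5]
grip_width: 0.0223
finger_force: 40.3
```

Seated at the predicted height. Open moderately, rise, and move clear.

Request:
{"method": "apply_moves", "body": {"claw": [0.03, 0.045, 0.045, 0.045, 0.045, 0.045, 0.045, 0.045, 0.045, 0.045, 0.045, 0.045, 0.045, 0.045, 0.045], "xyz": [[0, 0, 0], [0, 0, 0], [0, 0, 0], [0, 0, 0], [0, 0, -0.01], [0, 0, -0.03], [0, 0, -0.04], [0, 0, -0.04], [0, 0, -0.04], [0.04, 0.008, 0], [0.04, 0.008, 0], [0.04, 0.008, 0], [0.04, 0.008, 0], [0.04, 0.008, 0], [0, 0, 0]], "twist": [[0, 0, 0], [0, 0, 0], [0, 0, 0], [0, 0, 0], [0, 0, 0], [0, 0, 0], [0, 0, 0], [0, 0, 0], [0, 0, 0], [0, 0, 0], [0, 0, 0], [0, 0, 0], [0, 0, 0], [0, 0, 0], [0, 0, 0]]}}

```text
clock: 34.4
position: [0.4089, -0.1161, 0.3469]
tool_rot: [3.14, -0.0, 1.577]
force: [0.4, -1.4, 1.0]
grip_width: 0.0448
finger_force: 0.0
```

Run:
```python
from h import *
s=bot.observe(); print(s["position"],s["force"],s["clock"])
f=save("wrist","w13"); f2=save("side","s13"); o=(225,80)
e=cv2.resize(f2["img"][o[1]:o[1]+80,o[0]:o[0]+100,::-1],(480,384))
ring(f2,e,(.368,-.3205),.180,.029,4.8,(0,255,0),o)
cv2.imwrite("pics/c13.png",cv2.resize(np.hstack([f["img"][:,:,::-1],e]),(800,310)))
```

```text
[ 0.40888975 -0.11605738  0.34691461] [ 0.39090577 -1.43144605  1.02720263] 34.4
```

View pics/c13.png

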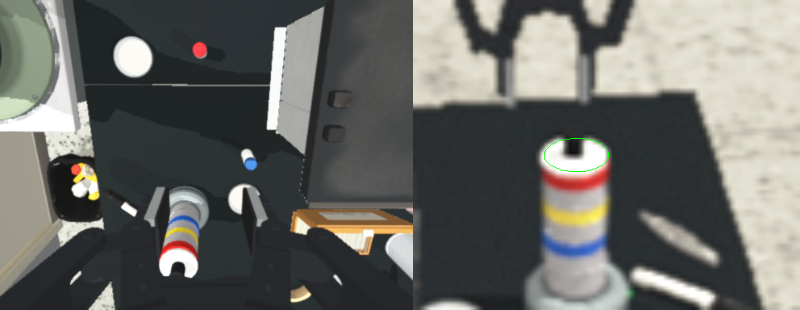

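The stack stands straight (blue, yellow, red, white lid with its knob up), the lid top is at the expected height, and the gripper is clear. Handing in.

```bash
python3 -c "
from workcell import bot
print(bot.job_done())"
```

```text
the job is handed in; nothing more can be done
None
```

The blue, yellow and red sieves and the white lid are stacked and seated on the shaker cup, released with the gripper clear, and the job was handed in at about 34 s; it returned no verdict.

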